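Crank the slide table home

ROBOT

A 6-joint arm with a two-finger parallel gripper is mounted at the origin on a cart in front of the work surface, level with it; the furniture and walls round the work are solid. World frame = base frame: x ahead of the robot, y to its left, z up, the work surface at z = 0. Lengths are in m, angles in rad, forces in N, time in s.
With the tool pointing down it reaches from about 0.3 to 0.875 m from the base axis. Payload 6.4 kg.
Tool frame: the origin (TCP) lies midway between the tips of the shut fingers; the grasp point (between the pads) lies 19 mm behind it; z points along the fingers, y is the line along which they close (so a half turn about z gives the same grasp; the last joint's range is limited). The gripper opens to 85 mm and grips with 20 to 120 N. Pads are 22 mm wide; open, the fingers measure 114 mm over their backs; the gripper's body (76 mm by 85 mm) begins 54 mm behind the grasp point. The pads swing forward as they close: fully open they stand 13 mm farther back than shut.
Start: joints at [0.93, 0.181, 1.607, -0, 1.354, -0.206], TCP at [0.242, 0.522, 0.231] pointing down, gripper open.
Joint ranges: [-2.99, 2.99], [-0.89, 2.07], [0.3, 2.58], [-1.14, 4.28], [0, 2.63], [-3.12, 3.12]. Speed limits (rad/s): [2.57, 2.57, 3.01, 3.14, 3.14, 3.14].

INTERFACE

Orientations are given as [roll, pitch, yaw] about the fixed x, y, z axes, in that order (R = Rz(yaw) Ry(pitch) Rx(roll)).
In Python, from rig import status, capture, get_calibration, robot, spot_in, outline_of gives the robot as it stands. The module is installed in compiled form; this text tells all that it offers.
- The arm moves only by the tool play_rows, never from a script. Its argument "rows" is a list of rows, each an object with "grip": the opening, from -1 (shut) to 1 (fully open); "delta_pos": the shift along the tool's x, y, z each as a share of 0.03 m, from -1 to 1, a list of three; "dr": the turn, a rotation vector about the tool's x, y, z each as a share of 6 degrees, from -1 to 1, a list of three. A call has 1 to 5 rows; each row shifts and turns the commanded pose from where the row before left it, along the tool's axes as they then stand; what a row does not reach is not made up. A row lasts 1/10 s, in which the tool goes at most 50 mm and 8.59 degrees, less where a joint would pass 70% of its speed; a pose out of reach is approached as far as the arm can. A call with a number of a shift or a turn outside -1 to 1 is refused whole. A call with a gripper value outside its range is refused whole. The fingers move at their own pace and stop on an object; "squeeze" is the grip in N (left out, the last holds). Time passes only in rows, so rows that do not move let the fingers close. It gives the time, the measured TCP pose, the force, the opening and the grip force at its end, in the units of the state.
- status.get_obs(): the state, without advancing time (a new reading comes with each control period).
- capture(name): name is "side" or "top" or "wrist"; returns the picture (420x560x3 uint8, red, green, blue); there is no depth.
- get_calibration(name): a dict with "K" (3x3 intrinsics, pixels), "T" (4x4, takes a point from camera to world coordinates); the wrist camera has in their place "mount" (4x4, takes a point from camera to tool coordinates, whose origin is the TCP and whose axes are the flange's). Camera axes: x right, y down, z forward; pixel columns grow to the right and rows downward; lengths in m; the calibration is good to about 2 mm. A picture is of the moment at which its call begins: read the wrist's pose just before it. get_calibration takes no time and is no camera call.
- robot.job_done(): hands the job in; it is judged then, once.
Trained networks look in the newest picture that a camera, given by its name, has taken for a name from the list of things; names that differ only in an ending like _2 or _b are one class to them, and where a whole thing is asked for, a point or a joint stands for the part that bears it (a point fixed in the world has none). Each returns a list of dicts, best first, with "confidence" (0 to 1); they miss things now and then, are a little off and sometimes report something else, mostly with a low value. They report only what shows in the picture. A call takes as long as a camera call.
- spot_in(thing, camera): "position" ([x, y, z] in m, in world coordinates, good to about 4 mm: the middle of the surface that is visible of it).
- outline_of(thing, camera): "pixels" (420x560 bool, what is visible of it).
The state is a dict: "time_s": time; "q": joint angles; "joint_velocities": joint speeds; "tau": joint torques, N m; "position": TCP position; "tool_rot": TCP orientation; "ft_force": force on the tool from outside, world axes, zero at the start; "ft_torque": the same for the moment, N m; "finger_gap": finger opening in m; "grip_force": force on a finger pad.
Only numpy, scipy, OpenCV 4.12 (cv2) and the standard library are available. Lean on these libraries where they do the work, as an engineer would, in place of code of your own. Each camera call takes 0.05 s, during which the arm holds its last target. There are 200 camera calls.

TASK

Fit the larger of the two loose cranks onto the upright square shaft of the slide table, pushed fully down, and wind it clockwise (seen from above) a full turn and some more, until the carriage is home against its end stop at the dial gauge. Leave the crank standing seated on the shaft, and leave the smaller crank where it lies.

Things in the scene. Friction and masses are not known exactly. Their poses are not given: they have to be found in the camera images.
- winding_crank: Larger loose crank, ca 260 g, steel, stands socket down. Origin: centre of hub's underside, z up. Hub 30 mm square (sides along x, y), 44 high; socket 19 mm square, 36 deep, from below. Arm along x, 14 wide, at heights 20-30: at +x, 55 mm out, a free-spinning upright knob, 20 mm dia, heights 34-80; at -x, 41 mm out, a counterweight, 32 dia. Grip the hub from above across its y sides, or the knob.
- small_crank: Smaller crank of the same make and material at 0.62 of the size (hub 18 mm square, 27 mm high; knob 34 mm from the hub's axis, its top 50 mm high), standing on the mat; its 10 mm socket does not fit the shaft. Origin: centre of the hub's underside. To be left alone.
- shaft_end (a point): Tip of the slide table's upright square shaft, 79 mm above the mat; turns with it; z up, x and y square to the flats. Shaft 16 mm square, the top 10 mm tapering to 9. It stands on a collar, 38 dia, 34 mm below the tip, where the seated hub rests; fits in 4 quarter-turn positions, 10 deg play. Table fixed, 100 x 240; shaft at its near end, carriage and gauge beyond it, under 50 mm high.
- wind_shaft (a joint): Angle of that shaft in rad: grows when wound clockwise seen from above; starts between 1.2 and 4.2, and is 11 when the carriage is home, where a hard stop ends the turning. Each turn moves the carriage 20 mm towards the dial gauge. It stays where it is left; turning takes about 0.08 N m, 1.5 N at the knob.

How it is judged:
On the way, in this order (a step that is already met when the one before it is completed fails the run):
1. the larger crank sits fully down on the square shaft, before the carriage is home (horizontal distance between winding_crank and shaft_end below 0.008 m and z of winding_crank in the frame of shaft_end below -0.028 m and angle between winding_crank's own z axis and vertical below 0.17 rad and value of joint wind_shaft below 9 rad), for 0.2 s.
2. the shaft, with the crank still on it, is wound to the end stop (horizontal distance between winding_crank and shaft_end below 0.008 m and z of winding_crank in the frame of shaft_end below -0.028 m and angle between winding_crank's own z axis and vertical below 0.17 rad and value of joint wind_shaft above 10.3 rad), for 0.2 s.
At the end, for the whole second after the job is handed in: The shaft angle is above 10.3 rad (carriage within about 2 mm of home), and the larger crank is at rest on the shaft: hub axis within 8 mm of the shaft's, underside at least 28 mm below the shaft's tip, tilted less than about 10 degrees (all of step 2 and linear speed of winding_crank below 0.03 m/s); the robot touches nothing.
It fails at once if the smaller crank is shifted by more than 40 mm (distance of small_crank from where it was at the start of the episode above 0.04 m).
It also fails if it takes over 72 s, if anything falls off the work surface, if the arm or the gripper's body presses on something with over 40 N, if the wrist force passes 120 N, or if a joint passes its speed limit or range.

## Working session

There is one attempt and no reset: what is moved stays moved. The work goes in short steps, Python scripts to look and compute and a tool call to move; the robot and the scene stay as the last step left them, time stands still between calls to the robot, and variables do not carry over. Pictures are saved under pics/ and viewed, at most 10 in all, crops included, and the job is handed in when it is done.

Besides the shell and the picture viewer there is one more tool, called after ">>>" as a command line: name --argument value ..., lists and objects as JSON in quotes. play_rows: Moves the arm, as the interface text tells. Shift numbers are shares of 0.03 m and turn numbers shares of 6 degrees, none past 1 either way. Its arguments: {"type":"object","properties":{"rows":{"type":"array","items":{"type":"object","properties":{"grip":{"type":"number"},"delta_pos":{"type":"array","items":{"type":"number"}},"dr":{"type":"array","items":{"type":"number"}}}}},"squeeze":{"type":"number"}},"required":["rows"]}

```bash
mkdir -p pics
cat > h.py <<'E'
import numpy as np, cv2
from rig import status, capture, get_calibration, robot, spot_in, outline_of
from scipy.spatial.transform import Rotation as R
def cam(name):
    c=get_calibration(name); K=np.array(c["K"])
    if "T" in c: return K,np.array(c["T"])
    o=status.get_obs(); T=np.eye(4); T[:3,:3]=R.from_euler('xyz',o["tool_rot"]).as_matrix(); T[:3,3]=o["position"]
    return K,T@np.array(c["mount"])
def px2w(K,T,uv,z):
    d=T[:3,:3]@np.linalg.inv(K)@np.array([uv[0],uv[1],1.]); o=T[:3,3]
    return o+d*(z-o[2])/d[2]
def w2px(K,T,p):
    c=np.linalg.inv(T)@np.append(p,1); u=K@c[:3]; return u[:2]/u[2]
def save(n,img): cv2.imwrite(f"pics/{n}.png",cv2.cvtColor(img,cv2.COLOR_RGB2BGR))
E
python3 - <<'E'
from h import *
np.set_printoptions(precision=3,suppress=True)
o=status.get_obs();print(o["position"],o["tool_rot"],o["time_s"],o["finger_gap"])
for c in ("top","side"):
    im=capture(c); save(c+"0",im); print(c,cam(c)[1])
    for t in ("winding_crank","small_crank","shaft_end"):
        print(t,[(np.round(d["position"],3).tolist(),round(d["confidence"],2)) for d in spot_in(t,c)][:3])
E
```

```text
[0.242 0.521 0.23 ] [-3.14  -0.     2.707] 0.0 0.08547988566378902
top [[-0.021 -0.993  0.113  0.37 ]
 [-1.     0.023  0.015 -0.072]
 [-0.017 -0.113 -0.993  0.921]
 [ 0.     0.     0.     1.   ]]
winding_crank [([0.51, -0.34, 0.03], 0.72)]
small_crank [([0.467, -0.209, 0.017], 0.52)]
shaft_end []
side [[ 0.934 -0.209  0.29   0.158]
 [-0.357 -0.593  0.721 -0.884]
 [ 0.021 -0.777 -0.629  0.782]
 [ 0.     0.     0.     1.   ]]
winding_crank [([0.507, -0.343, 0.031], 0.74)]
small_crank [([0.468, -0.223, 0.025], 0.72)]
shaft_end [([0.458, 0.156, 0.064], 0.69)]
```

View pics/top0.png

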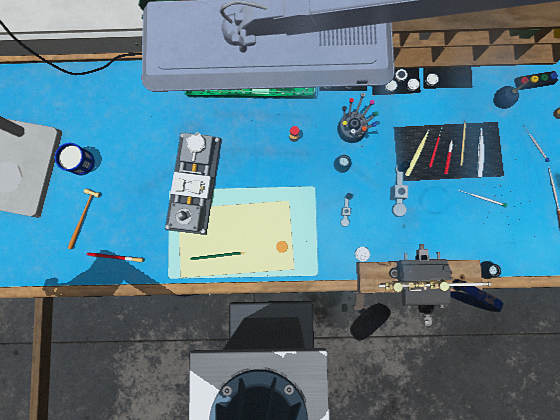

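View pics/side0.png

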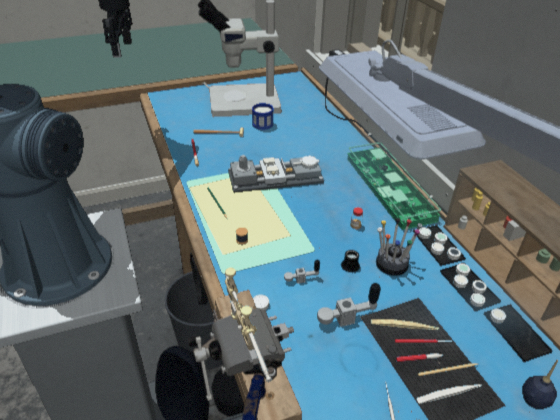

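Run:
```python
from h import *
im=cv2.imread("pics/top0.png")
a=cv2.resize(im[160:230,370:430],None,fx=6,fy=6,interpolation=cv2.INTER_CUBIC)
b=cv2.resize(im[185:255,155:215],None,fx=6,fy=6,interpolation=cv2.INTER_CUBIC)
cv2.imwrite("pics/crop0.png",np.hstack([a,b]))
K,T=cam("top");print(K)
for p,z in (((400,208),.03),((401,185),.02),((183,216),.079)): print(p,px2w(K,T,p,z))
```

```text
[[384.61779582   0.         279.72883591]
 [  0.         384.61779582 211.4173344 ]
 [  0.           0.           1.        ]]
(400, 208) [ 0.4728393  -0.33818108  0.03      ]
(401, 185) [ 0.52868406 -0.34660763  0.02      ]
(183, 216) [0.46046238 0.1547129  0.079     ]
```

View pics/crop0.png

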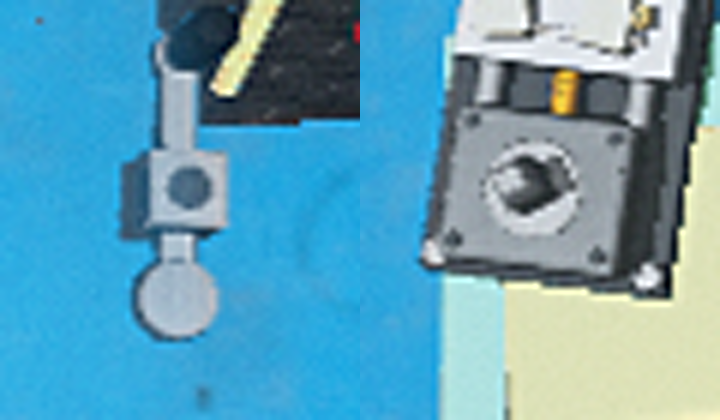

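```bash
cat >> h.py <<'E'
def plan(p,yaw):
    "total shift (units of 0.03 m) in present tool axes and turn about tool z (units of 6 deg) to get to p, yaw"
    o=status.get_obs(); r=R.from_euler('xyz',o["tool_rot"])
    d=r.inv().apply(np.array(p)-o["position"])/0.03
    y=(yaw-o["tool_rot"][2]+np.pi)%(2*np.pi)-np.pi
    print("now",np.round(o["position"],4),np.round(o["tool_rot"],3),"t",o["time_s"],"f",np.round(o["ft_force"],1))
    print("shift",np.round(d,3),"turnz",round(-np.degrees(y)/6,3))
E
python3 - <<'E'
from h import *
np.set_printoptions(precision=3,suppress=True)
print(get_calibration("wrist"))
K,T=cam("top")
h=px2w(K,T,(401.3,191.3),.044);c=px2w(K,T,(399.3,209.7),.032)
print(h,c,np.linalg.norm(h-c),np.degrees(np.arctan2(*(h-c)[[1,0]])),px2w(K,T,(181.7,215),.079))
plan((0.46,0.155,0.23),2.707)
E
```

```text
{'K': array([[343.147,   0.   , 285.68 ],
       [  0.   , 343.147, 210.199],
       [  0.   ,   0.   ,   1.   ]]), 'mount': array([[-0.   , -0.958, -0.286,  0.072],
       [ 1.   , -0.   , -0.   ,  0.   ],
       [ 0.   , -0.286,  0.958, -0.141],
       [ 0.   ,  0.   ,  0.   ,  1.   ]])}
[ 0.51  -0.339  0.044] [ 0.469 -0.336  0.032] 0.04293531598324147 -4.724983927961375 [0.463 0.158 0.079]
now [0.242 0.521 0.231] [-3.141 -0.     2.707] t 0.4 f [ 0.6 -0.8  0.1]
shift [-11.732  -8.02    0.04 ] turnz -0.002
```

>>> play_rows --rows '[{"delta_pos":[-0.98,-0.67,0],"dr":[0,0,0],"grip":1},{"delta_pos":[-0.98,-0.67,0],"dr":[0,0,0],"grip":1},{"delta_pos":[-0.98,-0.67,0],"dr":[0,0,0],"grip":1},{"delta_pos":[-0.98,-0.67,0],"dr":[0,0,0],"grip":1},{"delta_pos":[-0.98,-0.67,0],"dr":[0,0,0],"grip":1}]'

```text
time_s: 0.9
position: [0.3337, 0.3673, 0.2314]
tool_rot: [3.141, 0.0, 2.707]
ft_force: [0.4, -0.4, -0.8]
finger_gap: 0.0855
grip_force: 0.0
```

>>> play_rows --rows '[{"delta_pos":[-0.98,-0.67,0],"dr":[0,0,0],"grip":1},{"delta_pos":[-0.98,-0.67,0],"dr":[0,0,0],"grip":1},{"delta_pos":[-0.98,-0.67,0],"dr":[0,0,0],"grip":1},{"delta_pos":[-0.98,-0.67,0],"dr":[0,0,0],"grip":1},{"delta_pos":[-0.98,-0.67,0],"dr":[0,0,0],"grip":1}]'

```text
time_s: 1.4
position: [0.4248, 0.2141, 0.2315]
tool_rot: [3.141, 0.0, 2.707]
ft_force: [0.1, 0.4, 0.2]
finger_gap: 0.0853
grip_force: 0.0
```

>>> play_rows --rows '[{"delta_pos":[-0.98,-0.67,0],"dr":[0,0,0],"grip":1},{"delta_pos":[-0.98,-0.67,0],"dr":[0,0,0],"grip":1},{"delta_pos":[0,0,0],"dr":[0,0,0],"grip":1},{"delta_pos":[0,0,0],"dr":[0,0,0],"grip":1}]'

```text
time_s: 1.8
position: [0.4607, 0.1537, 0.2312]
tool_rot: [3.141, -0.001, 2.705]
ft_force: [0.4, 0.8, -0.4]
finger_gap: 0.0855
grip_force: 0.0
```

Run:
```python
from h import *
plan((0.51,-0.339,0.2),np.radians(175.3))
K,T=cam("wrist"); im=capture("wrist")
u=w2px(K,T,(0.463,0.158,0.079));print(u)
np.savez("w1.npz",K=K,T=T); save("w1",im)
x,y=[int(v) for v in u]
c=im[max(0,y-70):y+70,max(0,x-80):x+80]; print(max(0,x-80),max(0,y-70))
save("w1c",cv2.resize(c,None,fx=4,fy=4,interpolation=cv2.INTER_CUBIC))
```

```text
now [0.4607 0.1537 0.2312] [ 3.141e+00 -1.000e-03  2.705e+00] t 1.8 f [ 0.4  0.8 -0.4]
shift [ -8.438 -14.185   1.035] turnz -3.388
[291.07382621 193.2004287 ]
211 123
```

View pics/w1c.png

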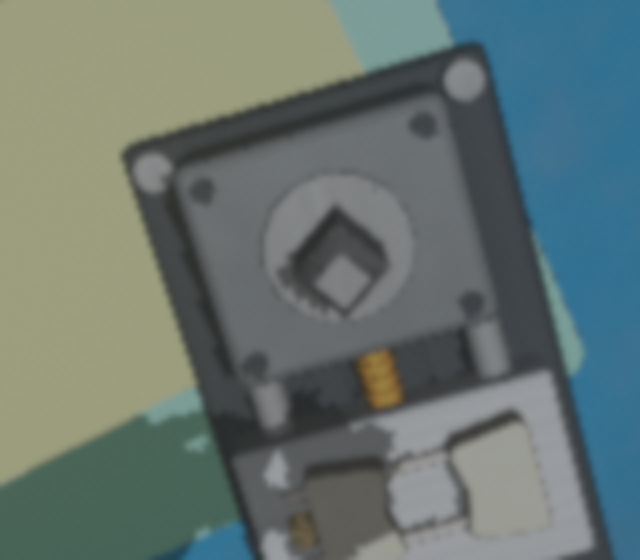

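Run:
```python
from h import *
d=np.load("w1.npz");K,T=d["K"],d["T"]
f=lambda x,y,z: px2w(K,T,(211+x/4,123+y/4),z)
P=[f(*p,.079) for p in ((341,256),(370,278),(343,305),(314,283))]
c=np.mean(P,0);print("tip",c)
for p in P: v=p-c; print(np.linalg.norm(v[:2])*1e3, np.degrees(np.arctan2(v[1],v[0])-np.pi/4)%90)
C=[f(*p,.045) for p in ((262,247),(338,172),(414,247),(338,322))]; print("collar",np.mean(C,0),[np.linalg.norm(C[0]-C[2]),np.linalg.norm(C[1]-C[3])])
```

```text
tip [0.46497178 0.16234759 0.079     ]
5.533511978249898 22.730189475361342
6.179498208275873 25.344544646689936
5.5624076766542085 22.76437625819277
6.181563804295691 25.075599487838304
collar [0.46503205 0.16237548 0.045     ] [np.float64(0.03704407061803795), np.float64(0.03732810329489145)]
```

>>> play_rows --rows '[{"delta_pos":[-0.563,-0.946,0],"dr":[0,0,0],"grip":1},{"delta_pos":[-0.563,-0.946,0],"dr":[0,0,0],"grip":1},{"delta_pos":[-0.563,-0.946,0],"dr":[0,0,0],"grip":1},{"delta_pos":[-0.563,-0.946,0],"dr":[0,0,0],"grip":1},{"delta_pos":[-0.563,-0.946,0],"dr":[0,0,0],"grip":1}]'

```text
time_s: 2.35
position: [0.4771, -0.0098, 0.2314]
tool_rot: [3.141, 0.0, 2.709]
ft_force: [0.1, 0.2, 0.8]
finger_gap: 0.0856
grip_force: 0.0
```

>>> play_rows --rows '[{"delta_pos":[-0.563,-0.946,0],"dr":[0,0,0],"grip":1},{"delta_pos":[-0.563,-0.946,0],"dr":[0,0,0],"grip":1},{"delta_pos":[-0.563,-0.946,0],"dr":[0,0,0],"grip":1},{"delta_pos":[-0.563,-0.946,0],"dr":[0,0,0],"grip":1},{"delta_pos":[-0.563,-0.946,0],"dr":[0,0,0],"grip":1}]'

```text
time_s: 2.85
position: [0.4945, -0.174, 0.2314]
tool_rot: [3.141, 0.0, 2.709]
ft_force: [0.3, 0.5, 0.7]
finger_gap: 0.0853
grip_force: 0.0
```

>>> play_rows --rows '[{"delta_pos":[-0.563,-0.946,0],"dr":[0,0,0],"grip":1},{"delta_pos":[-0.563,-0.946,0],"dr":[0,0,0],"grip":1},{"delta_pos":[-0.563,-0.946,0],"dr":[0,0,0],"grip":1},{"delta_pos":[-0.563,-0.946,0],"dr":[0,0,0],"grip":1},{"delta_pos":[-0.563,-0.946,0],"dr":[0,0,0],"grip":1}]'

```text
time_s: 3.35
position: [0.5118, -0.3382, 0.2312]
tool_rot: [3.141, -0.0, 2.709]
ft_force: [-0.1, 1.3, 0.6]
finger_gap: 0.0853
grip_force: 0.0
```

>>> play_rows --rows '[{"delta_pos":[0,0,0.2],"dr":[0,0,-0.85],"grip":1},{"delta_pos":[0,0,0.2],"dr":[0,0,-0.85],"grip":1},{"delta_pos":[0,0,0.2],"dr":[0,0,-0.85],"grip":1},{"delta_pos":[0,0,0],"dr":[0,0,-0.85],"grip":1},{"delta_pos":[0,0,0],"dr":[0,0,0],"grip":1}]'

```text
time_s: 3.85
position: [0.5116, -0.3369, 0.2129]
tool_rot: [3.141, -0.001, 3.066]
ft_force: [0.5, -0.7, -0.7]
finger_gap: 0.0856
grip_force: 0.0
```

Run:
```python
from h import *
plan((0.51,-0.339,0.1),np.radians(175.3))
K,T=cam("wrist"); im=capture("wrist")
np.savez("w2.npz",K=K,T=T); save("w2",im)
save("w2c",cv2.resize(im[80:360,120:460],None,fx=2.1,fy=2.1,interpolation=cv2.INTER_CUBIC))
```

```text
now [ 0.5116 -0.3369  0.2129] [ 3.141e+00 -1.000e-03  3.066e+00] t 3.85 f [ 0.5 -0.7 -0.7]
shift [ 0.047 -0.075  3.763] turnz 0.058
```

View pics/w2c.png

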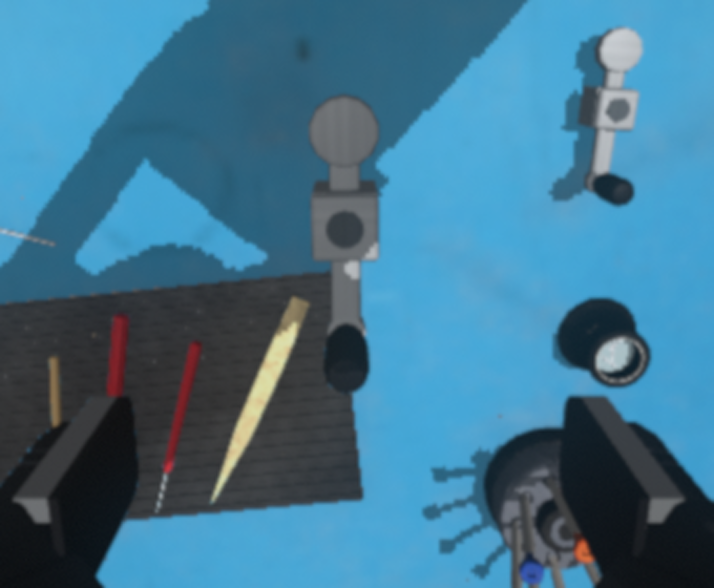

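Run:
```python
from h import *
d=np.load("w2.npz");K,T=d["K"],d["T"]
f=lambda x,y,z: px2w(K,T,(120+x/2.1,80+y/2.1),z)
P=np.array([f(*p,.044) for p in ((313,194),(377,192),(379,260),(315,262))])
c=P.mean(0);print("hub",c,np.linalg.norm(P-np.roll(P,1,0),axis=1))
for e in (P[1]-P[0],P[2]-P[3],P[3]-P[0],P[2]-P[1]): print(np.degrees(np.arctan2(e[1],e[0])))
k=f(344,131,.035);kn=f(347,375,.080);print(k,kn,[np.degrees(np.arctan2(*(q)[[1,0]])) for q in (c-k,kn-c,kn-k)],np.linalg.norm((c-k)[:2]),np.linalg.norm((kn-c)[:2]))
plan((c[0],c[1],0.017),np.radians(176))
```

```text
hub [ 0.51122494 -0.33789593  0.044     ] [0.03072716 0.02785114 0.03070098 0.02862902]
87.43880998506866
87.48578428081375
-3.485816147392773
-2.034843789962502
[ 0.47020477 -0.33562976  0.035     ] [ 0.56547963 -0.34159084  0.08      ] [np.float64(-3.162107155451866), np.float64(-3.8960035405804088), np.float64(-3.580170562478629)] 0.041082711655030274 0.05438036612323495
now [ 0.5117 -0.3373  0.2132] [ 3.141 -0.     3.063] t 3.9 f [-0.   0.3  1. ]
shift [ 0.013 -0.024  6.541] turnz -0.086
```

>>> play_rows --rows '[{"delta_pos":[0.013,-0.02,0.95],"dr":[0,0,-0.2],"grip":1},{"delta_pos":[0,0,0.95],"dr":[0,0,0],"grip":1},{"delta_pos":[0,0,0.95],"dr":[0,0,0],"grip":1},{"delta_pos":[0,0,0.95],"dr":[0,0,0],"grip":1},{"delta_pos":[0,0,0.95],"dr":[0,0,0],"grip":1}]'

```text
time_s: 4.4
position: [0.5112, -0.3386, 0.0701]
tool_rot: [-3.141, 0.001, 3.082]
ft_force: [-0.7, 0.1, -0.2]
finger_gap: 0.0855
grip_force: 0.0
```

>>> play_rows --rows '[{"delta_pos":[0,0,0.8],"dr":[0,0,0],"grip":1},{"delta_pos":[0,0,0.6],"dr":[0,0,0],"grip":1},{"delta_pos":[0,0,0.39],"dr":[0,0,0],"grip":1},{"delta_pos":[0,0,0],"dr":[0,0,0],"grip":1}]'

```text
time_s: 4.8
position: [0.51, -0.3379, 0.0155]
tool_rot: [3.14, -0.002, 3.083]
ft_force: [0.5, 0.1, -0.2]
finger_gap: 0.0852
grip_force: 0.0
```

>>> play_rows --rows '[{"delta_pos":[0,0,0],"dr":[0,0,0],"grip":-0.6},{"delta_pos":[0,0,0],"dr":[0,0,0],"grip":-0.6},{"delta_pos":[0,0,0],"dr":[0,0,0],"grip":-0.6},{"delta_pos":[0,0,0],"dr":[0,0,0],"grip":-0.6},{"delta_pos":[0,0,0],"dr":[0,0,0],"grip":-0.6}]' --squeeze 50

```text
time_s: 5.3
position: [0.5112, -0.3397, 0.0182]
tool_rot: [-3.141, 0.001, 3.084]
ft_force: [-0.3, 1.8, 6.0]
finger_gap: 0.0292
grip_force: 50.5
```

>>> play_rows --rows '[{"delta_pos":[0,0,-0.5],"dr":[0,0,0],"grip":-0.6},{"delta_pos":[0,0,-0.8],"dr":[0,0,0],"grip":-0.6},{"delta_pos":[0,0,-0.9],"dr":[0,0,0],"grip":-0.6},{"delta_pos":[0,0,-0.9],"dr":[0,0,0],"grip":-0.6},{"delta_pos":[0,0,-0.9],"dr":[0,0,0],"grip":-0.6}]' --squeeze 70

```text
time_s: 5.8
position: [0.51, -0.3388, 0.1382]
tool_rot: [3.141, -0.001, 3.084]
ft_force: [0.7, -0.7, -3.6]
finger_gap: 0.029
grip_force: 69.9
```

>>> play_rows --rows '[{"delta_pos":[0,0,0],"dr":[0,0,-0.76],"grip":-0.6},{"delta_pos":[0,0,0],"dr":[0,0,-0.76],"grip":-0.6},{"delta_pos":[0,0,0],"dr":[0,0,-0.76],"grip":-0.6},{"delta_pos":[0,0,0],"dr":[0,0,-0.76],"grip":-0.6},{"delta_pos":[0,0,0],"dr":[0,0,-0.76],"grip":-0.6}]'

```text
time_s: 6.3
position: [0.5101, -0.3388, 0.1372]
tool_rot: [3.141, -0.001, -2.798]
ft_force: [-1.3, 0.3, -2.8]
finger_gap: 0.0289
grip_force: 70.1
```

>>> play_rows --rows '[{"delta_pos":[0,0,0],"dr":[0,0,-0.76],"grip":-0.6},{"delta_pos":[0,0,0],"dr":[0,0,0],"grip":-0.6}]'

```text
time_s: 6.5
position: [0.5102, -0.3389, 0.1372]
tool_rot: [3.141, -0.0, -2.721]
ft_force: [0.5, -0.4, -3.0]
finger_gap: 0.0288
grip_force: 70.1
```

Run:
```python
from h import *
plan((0.465,0.1624,0.1365),np.radians(204))
K,T=cam("wrist"); im=capture("wrist")
np.savez("w3.npz",K=K,T=T); save("w3",im)
```

```text
now [ 0.5102 -0.3389  0.1372] [ 3.141 -0.    -2.721] t 6.5 f [ 0.5 -0.4 -3. ]
shift [-5.444 15.871  0.032] turnz 0.014
```

View pics/w3.png

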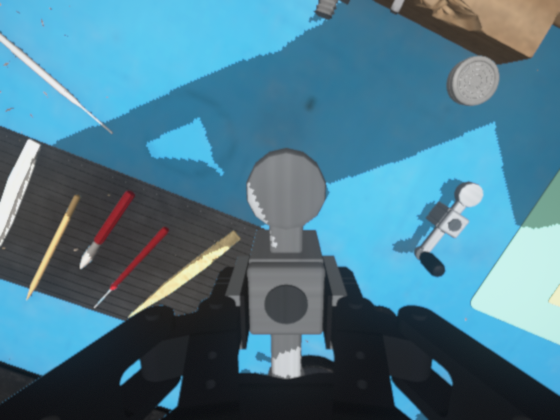

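Run:
```python
from h import *
d=get_calibration("wrist");K=np.array(d["K"]);M=np.array(d["mount"])
for z in (-.0275,-.0255):
  P=[px2w(K,M,p,z) for p in ((249,263),(324,263),(327,334),(247,334),(286.5,304))]
  print(np.round(np.mean(P[:4],0)*1e3,1),np.round([p*1e3 for p in P],1).tolist())
```

```text
[  2.8  -0.3 -27.5] [[17.9, -14.0, -27.5], [17.9, 13.2, -27.5], [-12.3, 15.3, -27.5], [-12.3, -15.7, -27.5], [1.0, -0.4, -27.5]]
[  1.6  -0.3 -25.5] [[16.9, -14.3, -25.5], [16.9, 13.4, -25.5], [-13.8, 15.6, -25.5], [-13.7, -16.0, -25.5], [-0.3, -0.4, -25.5]]
```

>>> play_rows --rows '[{"delta_pos":[-0.322,0.934,0],"dr":[0,0,0],"grip":-0.6},{"delta_pos":[-0.322,0.934,0],"dr":[0,0,0],"grip":-0.6},{"delta_pos":[-0.322,0.934,0],"dr":[0,0,0],"grip":-0.6},{"delta_pos":[-0.322,0.934,0],"dr":[0,0,0],"grip":-0.6},{"delta_pos":[-0.322,0.934,0],"dr":[0,0,0],"grip":-0.6}]'

```text
time_s: 7.05
position: [0.4972, -0.1904, 0.1372]
tool_rot: [3.141, -0.0, -2.725]
ft_force: [0.5, -0.2, -3.2]
finger_gap: 0.0286
grip_force: 70.3
```

>>> play_rows --rows '[{"delta_pos":[-0.322,0.934,0],"dr":[0,0,0],"grip":-0.6},{"delta_pos":[-0.322,0.934,0],"dr":[0,0,0],"grip":-0.6},{"delta_pos":[-0.322,0.934,0],"dr":[0,0,0],"grip":-0.6},{"delta_pos":[-0.322,0.934,0],"dr":[0,0,0],"grip":-0.6},{"delta_pos":[-0.322,0.934,0],"dr":[0,0,0],"grip":-0.6}]'

```text
time_s: 7.55
position: [0.4842, -0.0428, 0.1374]
tool_rot: [-3.142, 0.0, -2.724]
ft_force: [0.6, 0.1, -4.0]
finger_gap: 0.029
grip_force: 70.3
```

>>> play_rows --rows '[{"delta_pos":[-0.322,0.934,0],"dr":[0,0,0],"grip":-0.6},{"delta_pos":[-0.322,0.934,0],"dr":[0,0,0],"grip":-0.6},{"delta_pos":[-0.322,0.934,0],"dr":[0,0,0],"grip":-0.6},{"delta_pos":[-0.322,0.934,0],"dr":[0,0,0],"grip":-0.6},{"delta_pos":[-0.322,0.934,0],"dr":[0,0,0],"grip":-0.6}]'

```text
time_s: 8.05
position: [0.4713, 0.1048, 0.1374]
tool_rot: [-3.141, 0.0, -2.724]
ft_force: [0.1, -0.1, -3.3]
finger_gap: 0.0285
grip_force: 70.3
```

>>> play_rows --rows '[{"delta_pos":[-0.322,0.934,0],"dr":[0,0,0],"grip":-0.6},{"delta_pos":[-0.322,0.934,0],"dr":[0,0,0],"grip":-0.6},{"delta_pos":[0,0,0],"dr":[0,0,0],"grip":-0.6},{"delta_pos":[0,0,0],"dr":[0,0,0],"grip":-0.6}]'

```text
time_s: 8.45
position: [0.4662, 0.1631, 0.1372]
tool_rot: [-3.141, -0.0, -2.721]
ft_force: [0.7, -0.1, -4.3]
finger_gap: 0.0293
grip_force: 70.6
```

Run:
```python
from h import *
plan((0.4659,0.1628,0.0615),np.radians(204))
```

```text
now [0.4662 0.1631 0.1372] [-3.141 -0.    -2.721] t 8.45 f [ 0.7 -0.1 -4.3]
shift [ 0.011 -0.003  2.524] turnz 0.012
```

>>> play_rows --rows '[{"delta_pos":[0,0,0.6],"dr":[0,0,0],"grip":-0.6},{"delta_pos":[0,0,0.5],"dr":[0,0,0],"grip":-0.6},{"delta_pos":[0,0,0.3],"dr":[0,0,0],"grip":-0.6},{"delta_pos":[0,0,0.2],"dr":[0,0,0],"grip":-0.6},{"delta_pos":[0,0,0.2],"dr":[0,0,0],"grip":-0.6}]'

```text
time_s: 8.95
position: [0.4663, 0.162, 0.083]
tool_rot: [3.142, -0.001, -2.723]
ft_force: [-3.1, -0.6, -1.2]
finger_gap: 0.029
grip_force: 70.7
```

>>> play_rows --rows '[{"delta_pos":[0,0,0.1],"dr":[0,0,0],"grip":-0.6},{"delta_pos":[0,0,0.1],"dr":[0,0,0],"grip":-0.6},{"delta_pos":[0,0,0],"dr":[0,0,0],"grip":-0.6}]'

```text
time_s: 9.25
position: [0.4659, 0.1625, 0.0767]
tool_rot: [3.142, -0.001, -2.722]
ft_force: [-3.1, -1.8, -5.3]
finger_gap: 0.0288
grip_force: 70.4
```

>>> play_rows --rows '[{"delta_pos":[0,0,0.15],"dr":[0,0,0],"grip":-0.6},{"delta_pos":[0,0,0.15],"dr":[0,0,0],"grip":-0.6},{"delta_pos":[0,0,0.12],"dr":[0,0,0],"grip":-0.6},{"delta_pos":[0,0,0],"dr":[0,0,0],"grip":-0.6}]'

```text
time_s: 9.65
position: [0.4658, 0.1626, 0.064]
tool_rot: [3.141, -0.001, -2.722]
ft_force: [-3.0, -0.8, -5.5]
finger_gap: 0.0286
grip_force: 70.4
```

>>> play_rows --rows '[{"delta_pos":[0,0,0.06],"dr":[0,0,0],"grip":-0.6},{"delta_pos":[0,0,0.04],"dr":[0,0,0],"grip":-0.6},{"delta_pos":[0,0,0],"dr":[0,0,0],"grip":-0.6}]'

```text
time_s: 9.95
position: [0.4659, 0.1626, 0.0633]
tool_rot: [3.141, -0.002, -2.721]
ft_force: [-13.3, -4.2, 18.0]
finger_gap: 0.029
grip_force: 73.3
```

>>> play_rows --rows '[{"delta_pos":[0,0,-0.06],"dr":[0,0,0],"grip":0.6},{"delta_pos":[0,0,0],"dr":[0,0,0],"grip":0.6},{"delta_pos":[0,0,0],"dr":[0,0,0],"grip":0.6},{"delta_pos":[0,0,0],"dr":[0,0,0],"grip":0.6}]'

```text
time_s: 10.35
position: [0.4672, 0.1628, 0.0636]
tool_rot: [-3.141, 0.001, -2.722]
ft_force: [-0.5, -0.4, -1.0]
finger_gap: 0.0679
grip_force: 0.0
```

>>> play_rows --rows '[{"delta_pos":[0,0,-0.7],"dr":[0,0,0],"grip":0.6},{"delta_pos":[0,0,-0.8],"dr":[0,0,0],"grip":0.6},{"delta_pos":[0,0,-0.8],"dr":[0,0,0],"grip":0.6},{"delta_pos":[0,0,-0.7],"dr":[0,0,0],"grip":0.6},{"delta_pos":[0,0,-0.3],"dr":[0,0,0],"grip":0.6}]'

```text
time_s: 10.85
position: [0.4679, 0.1629, 0.1644]
tool_rot: [-3.14, 0.004, -2.722]
ft_force: [0.4, -0.2, 0.1]
finger_gap: 0.0682
grip_force: 0.0
```

>>> play_rows --rows '[{"delta_pos":[0.4,0,-0.5],"dr":[0,0,0],"grip":0.6},{"delta_pos":[0,0,-0.5],"dr":[0,0,0],"grip":0.6},{"delta_pos":[0,0,0],"dr":[0,0,0],"grip":0.6}]'

```text
time_s: 11.15
position: [0.4566, 0.1579, 0.1937]
tool_rot: [-3.141, 0.003, -2.722]
ft_force: [0.2, -0.1, 0.1]
finger_gap: 0.0686
grip_force: 0.0
```

Run:
```python
from h import *
plan((0.515,0.185,0.15),np.radians(204))
K,T=cam("wrist"); im=capture("wrist")
np.savez("w4.npz",K=K,T=T); save("w4",im)
print(w2px(K,T,(.515,.185,.125)),w2px(K,T,(.465,.1624,.089)))
```

```text
now [0.4566 0.1579 0.1937] [-3.141e+00  3.000e-03 -2.722e+00] t 11.15 f [ 0.2 -0.1  0.1]
shift [-2.14   0.034  1.463] turnz 0.007
[288.23076714 310.46085998] [287.73612672 219.88652902]
```

View pics/w4.png

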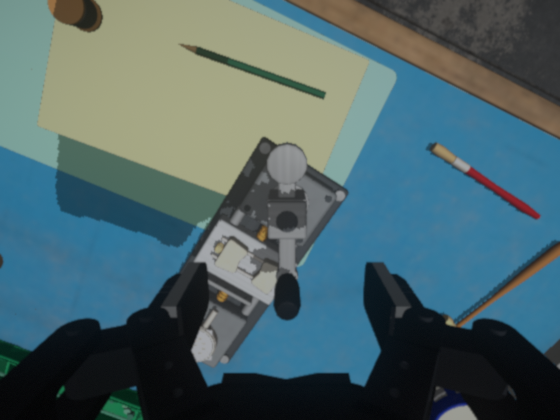

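>>> play_rows --rows '[{"delta_pos":[-0.9,0.03,0],"dr":[0,0,0],"grip":0.6},{"delta_pos":[-0.9,0,0],"dr":[0,0,0],"grip":0.6},{"delta_pos":[-0.34,0,0.6],"dr":[0,0,0],"grip":0.6},{"delta_pos":[0,0,0.9],"dr":[0,0,0],"grip":0.6},{"delta_pos":[0,0,0.9],"dr":[0,0,0],"grip":0.6}]'

```text
time_s: 11.7
position: [0.5136, 0.1849, 0.118]
tool_rot: [3.141, -0.001, -2.722]
ft_force: [0.5, -0.3, 0.8]
finger_gap: 0.0681
grip_force: 0.0
```

>>> play_rows --rows '[{"delta_pos":[0,0,0.6],"dr":[0,0,0],"grip":0.6},{"delta_pos":[0,0,0.24],"dr":[0,0,0],"grip":0.6},{"delta_pos":[0,0,0],"dr":[0,0,0],"grip":0.6}]'

```text
time_s: 12.0
position: [0.5124, 0.1846, 0.0931]
tool_rot: [3.14, -0.004, -2.722]
ft_force: [-0.1, -0.4, -0.4]
finger_gap: 0.0682
grip_force: 0.0
```

>>> play_rows --rows '[{"delta_pos":[0,0,0],"dr":[0,0,0],"grip":-0.8},{"delta_pos":[0,0,0],"dr":[0,0,0],"grip":-0.8},{"delta_pos":[0,0,0],"dr":[0,0,0],"grip":-0.8},{"delta_pos":[0,0,0],"dr":[0,0,0],"grip":-0.8},{"delta_pos":[0,0,0],"dr":[0,0,0],"grip":-0.8}]' --squeeze 25

```text
time_s: 12.5
position: [0.5146, 0.1849, 0.096]
tool_rot: [-3.141, 0.002, -2.722]
ft_force: [0.9, -0.1, 3.3]
finger_gap: 0.0194
grip_force: 25.5
```

>>> play_rows --rows '[{"delta_pos":[0.0625,-0.4745,0],"dr":[0,0,0],"grip":-0.8},{"delta_pos":[0.183,-0.442,0],"dr":[0,0,0],"grip":-0.8},{"delta_pos":[0.291,-0.38,0],"dr":[0,0,0],"grip":-0.8},{"delta_pos":[0.38,-0.291,0],"dr":[0,0,0],"grip":-0.8}]'

```text
time_s: 12.9
position: [0.5082, 0.1293, 0.0955]
tool_rot: [3.14, 0.001, -2.723]
ft_force: [-2.7, 6.7, 5.5]
finger_gap: 0.0192
grip_force: 26.2
```

```bash
cat >> h.py <<'E'
def wind(off=0,c=(.465,.1624)):
    o=status.get_obs(); p=np.array(o["position"][:2])-c; psi=np.radians(204)
    t=np.array([np.cos(psi)*p[0]+np.sin(psi)*p[1], np.sin(psi)*p[0]-np.cos(psi)*p[1]])
    print("phi",round(np.degrees(np.arctan2(t[1],t[0]))%360,1),"r",round(np.linalg.norm(t)*1e3,1),"f",np.round(o["ft_force"],1),"pos",np.round(o["position"],4),"gap",o["finger_gap"],o["time_s"])
E
python3 -c "
from h import *
wind()"
```

```text
phi 241.5 r 54.4 f [-2.7  6.7  5.5] pos [0.5082 0.1293 0.0955] gap 0.01919065846020411 12.9
```

>>> play_rows --rows '[{"delta_pos":[0.442,-0.183,0],"dr":[0,0,0],"grip":-0.8},{"delta_pos":[0.4745,-0.0625,0],"dr":[0,0,0],"grip":-0.8},{"delta_pos":[0.4745,0.0625,0],"dr":[0,0,0],"grip":-0.8},{"delta_pos":[0.442,0.183,0],"dr":[0,0,0],"grip":-0.8}]'

```text
time_s: 13.3
position: [0.459, 0.1065, 0.0958]
tool_rot: [-3.14, 0.004, -2.724]
ft_force: [3.3, 4.4, 1.3]
finger_gap: 0.0189
grip_force: 25.6
```

>>> play_rows --rows '[{"delta_pos":[0.38,0.291,0],"dr":[0,0,0],"grip":-0.8},{"delta_pos":[0.291,0.38,0],"dr":[0,0,0],"grip":-0.8},{"delta_pos":[0.183,0.442,0],"dr":[0,0,0],"grip":-0.8},{"delta_pos":[0.0625,0.4745,0],"dr":[0,0,0],"grip":-0.8}]'

```text
time_s: 13.7
position: [0.413, 0.1381, 0.0958]
tool_rot: [-3.139, -0.001, -2.723]
ft_force: [-1.5, -4.2, 8.3]
finger_gap: 0.0188
grip_force: 26.1
```

```bash
python3 -c "
from h import *
wind()"
```

```text
phi 359.0 r 57.4 f [-1.5 -4.2  8.3] pos [0.413  0.1381 0.0958] gap 0.018792540518988543 13.7
```

>>> play_rows --rows '[{"delta_pos":[-0.0625,0.4745,0],"dr":[0,0,0],"grip":-0.8},{"delta_pos":[-0.183,0.442,0],"dr":[0,0,0],"grip":-0.8},{"delta_pos":[-0.291,0.38,0],"dr":[0,0,0],"grip":-0.8},{"delta_pos":[-0.38,0.291,0],"dr":[0,0,0],"grip":-0.8}]'

```text
time_s: 14.1
position: [0.4178, 0.1943, 0.0956]
tool_rot: [-3.141, -0.003, -2.722]
ft_force: [-4.1, -2.1, 10.5]
finger_gap: 0.0194
grip_force: 26.6
```

>>> play_rows --rows '[{"delta_pos":[-0.442,0.183,0],"dr":[0,0,0],"grip":-0.8},{"delta_pos":[-0.4745,0.0625,0],"dr":[0,0,0],"grip":-0.8},{"delta_pos":[-0.4745,-0.0625,0],"dr":[0,0,0],"grip":-0.8},{"delta_pos":[-0.442,-0.183,0],"dr":[0,0,0],"grip":-0.8}]'

```text
time_s: 14.5
position: [0.4691, 0.2174, 0.0956]
tool_rot: [3.141, -0.001, -2.721]
ft_force: [-5.3, 0.9, 7.5]
finger_gap: 0.0192
grip_force: 26.2
```

>>> play_rows --rows '[{"delta_pos":[-0.38,-0.291,0],"dr":[0,0,0],"grip":-0.8},{"delta_pos":[-0.291,-0.38,0],"dr":[0,0,0],"grip":-0.8},{"delta_pos":[-0.183,-0.442,0],"dr":[0,0,0],"grip":-0.8},{"delta_pos":[-0.0625,-0.4745,0],"dr":[0,0,0],"grip":-0.8}]'

```text
time_s: 14.9
position: [0.514, 0.1845, 0.0955]
tool_rot: [3.141, -0.0, -2.722]
ft_force: [-3.1, 3.8, 5.3]
finger_gap: 0.0193
grip_force: 25.9
```

```bash
python3 -c "
from h import *
wind()
c=capture('top'); save('top1',c)
a=cv2.imread('pics/top0.png')[120:240,155:235]; b=cv2.imread('pics/top1.png')[120:240,155:235]
cv2.imwrite('pics/cmp.png',cv2.resize(np.hstack([a,b]),None,fx=4.5,fy=4.5,interpolation=cv2.INTER_CUBIC))"
```

```text
phi 179.7 r 53.8 f [-3.1  3.8  5.3] pos [0.514  0.1845 0.0955] gap 0.01927115286743348 14.9
```

View pics/cmp.png

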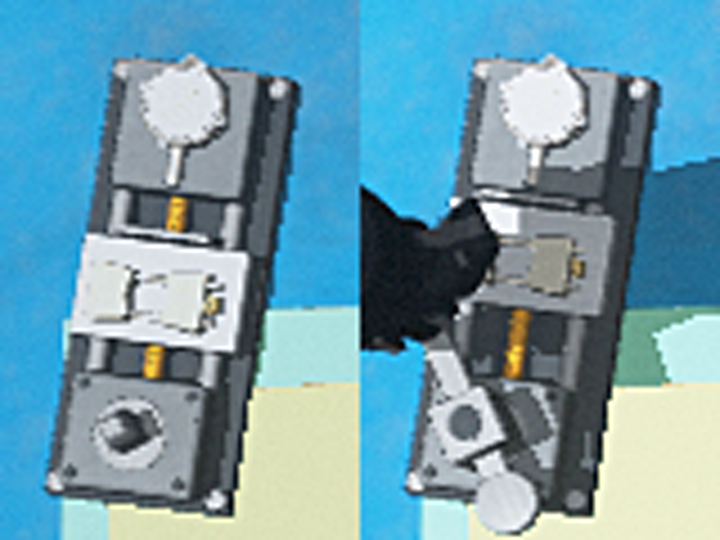

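>>> play_rows --rows '[{"delta_pos":[0.01,-0.192,0],"dr":[0,0,0],"grip":-0.8},{"delta_pos":[0.03,-0.19,0],"dr":[0,0,0],"grip":-0.8},{"delta_pos":[0.05,-0.185,0],"dr":[0,0,0],"grip":-0.8},{"delta_pos":[0.069,-0.179,0],"dr":[0,0,0],"grip":-0.8}]'

```text
time_s: 15.35
position: [0.5186, 0.1621, 0.0956]
tool_rot: [3.141, 0.001, -2.723]
ft_force: [-1.5, 3.2, 5.5]
finger_gap: 0.0194
grip_force: 26.0
```

>>> play_rows --rows '[{"delta_pos":[0.087,-0.171,0],"dr":[0,0,0],"grip":-0.8}]'

```text
time_s: 15.45
position: [0.5183, 0.1564, 0.0956]
tool_rot: [3.141, 0.001, -2.723]
ft_force: [-1.1, 3.0, 6.1]
finger_gap: 0.0193
grip_force: 26.0
```

```bash
python3 -c "
from h import *
wind()"
```

```text
phi 210.5 r 53.6 f [-1.1  3.   6.1] pos [0.5183 0.1564 0.0956] gap 0.019296655331107013 15.45
```

>>> play_rows --rows '[{"delta_pos":[0.105,-0.161,0],"dr":[0,0,0],"grip":-0.8},{"delta_pos":[0.06,-0.075,0],"dr":[0,0,0],"grip":-0.8}]'

```text
time_s: 15.65
position: [0.5166, 0.1477, 0.0956]
tool_rot: [3.141, 0.001, -2.723]
ft_force: [-0.8, 2.7, 6.0]
finger_gap: 0.0193
grip_force: 26.1
```

>>> play_rows --rows '[{"delta_pos":[0.061,-0.074,0],"dr":[0,0,0],"grip":-0.8},{"delta_pos":[0.136,-0.136,0],"dr":[0,0,0],"grip":-0.8}]'

```text
time_s: 15.85
position: [0.5139, 0.14, 0.0956]
tool_rot: [3.141, 0.001, -2.722]
ft_force: [-0.4, 4.1, 6.1]
finger_gap: 0.0192
grip_force: 26.1
```

>>> play_rows --rows '[{"delta_pos":[0.149,-0.121,0],"dr":[0,0,0],"grip":-0.8}]'

```text
time_s: 15.95
position: [0.512, 0.1362, 0.096]
tool_rot: [3.139, 0.004, -2.723]
ft_force: [3.3, 14.8, 6.4]
finger_gap: 0.0191
grip_force: 26.9
```

>>> play_rows --rows '[{"delta_pos":[0.08,-0.05,0],"dr":[0,0,0],"grip":-0.8}]'

```text
time_s: 16.05
position: [0.5111, 0.1349, 0.0963]
tool_rot: [3.138, 0.007, -2.724]
ft_force: [4.9, 18.5, 3.8]
finger_gap: 0.0194
grip_force: 26.8
```

```bash
python3 -c "
from h import *
wind()"
```

```text
phi 234.9 r 53.7 f [ 4.9 18.5  3.8] pos [0.5111 0.1349 0.0963] gap 0.01939925127076144 16.05
```

>>> play_rows --rows '[{"delta_pos":[-0.12,0.08,0],"dr":[0,0,0],"grip":-0.8},{"delta_pos":[0,0,0],"dr":[0,0,0],"grip":0.3},{"delta_pos":[0,0,0],"dr":[0,0,0],"grip":0.3},{"delta_pos":[0,0,0],"dr":[0,0,0],"grip":0.3},{"delta_pos":[0,0,0],"dr":[0,0,0],"grip":0.3}]'

```text
time_s: 16.55
position: [0.5114, 0.1357, 0.0946]
tool_rot: [3.141, -0.001, -2.722]
ft_force: [0.4, -0.3, 0.1]
finger_gap: 0.0558
grip_force: 0.0
```

>>> play_rows --rows '[{"delta_pos":[0,0,-0.4],"dr":[0,0,0],"grip":0.3},{"delta_pos":[0,0,-0.8],"dr":[0,0,0],"grip":0.3},{"delta_pos":[0,0,-0.9],"dr":[0,0,0],"grip":0.3},{"delta_pos":[0,0,-0.9],"dr":[0,0,0],"grip":0.3},{"delta_pos":[0,0,-0.9],"dr":[0,0,0],"grip":0.3}]'

```text
time_s: 17.05
position: [0.5119, 0.1361, 0.2141]
tool_rot: [-3.141, 0.001, -2.722]
ft_force: [-0.1, -0.4, -0.3]
finger_gap: 0.0552
grip_force: 0.0
```

>>> play_rows --rows '[{"delta_pos":[0.9,0.9,-0.5],"dr":[0,0,0],"grip":0.3},{"delta_pos":[0.9,0.6,0],"dr":[0,0,0],"grip":0.3},{"delta_pos":[0,0,0],"dr":[0,0,0],"grip":0.3},{"delta_pos":[0,0,0],"dr":[0,0,0],"grip":0.3}]'

```text
time_s: 17.45
position: [0.4443, 0.1554, 0.2281]
tool_rot: [-3.141, 0.002, -2.721]
ft_force: [-0.8, -0.3, 0.2]
finger_gap: 0.0553
grip_force: 0.0
```

```bash
python3 -c "
from h import *
wind()
K,T=cam('wrist'); im=capture('wrist'); save('w5',im)
print(w2px(K,T,(.465,.1624,.089)),w2px(K,T,(.465,.1624,.119)))"
```

```text
phi 5.2 r 21.9 f [-0.8 -0.3  0.2] pos [0.4443 0.1554 0.2281] gap 0.05529772722027152 17.45
[284.34155444 221.08460741] [284.15914969 233.33799324]
```

View pics/w5.png

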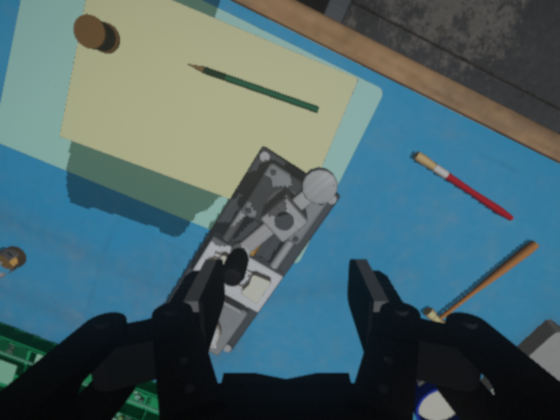

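```bash
python3 -c "
from h import *
save('top2',capture('top'))
f=lambda n: cv2.imread(n)[120:240,155:235]
cv2.imwrite('pics/cmp2.png',cv2.resize(np.hstack([f('pics/top1.png'),f('pics/top2.png')]),None,fx=4.5,fy=4.5,interpolation=cv2.INTER_CUBIC))"
```

```text
(no output)
```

View pics/cmp2.png

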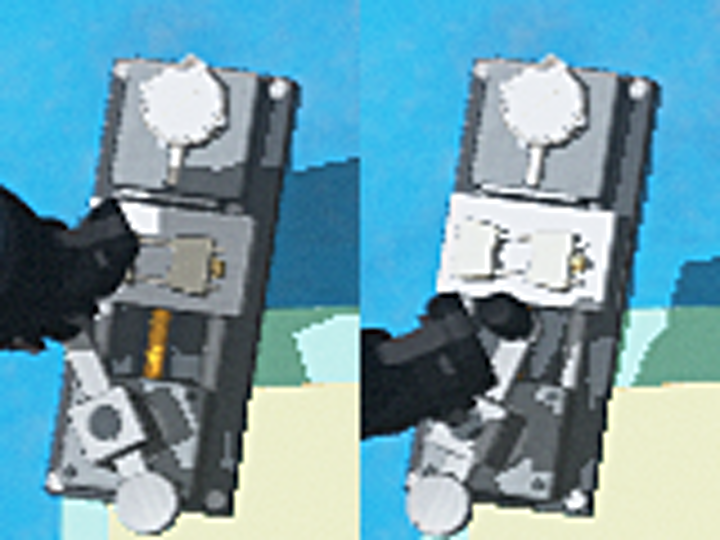

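```bash
python3 -c "
from h import *
print(robot.job_done())"
```

```text
the job is handed in; nothing more can be done
None
```

The larger crank is seated fully down on the shaft and wound clockwise about 415° until the force jumped at the end stop. The last top view shows the carriage home at the dial gauge. The smaller crank was not touched, and I handed the job in at about 17.5 s; no verdict was returned.

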